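# Hold the inspection lamp over the ringed spot on a brake disc

## Robot

A 6-joint arm with a two-finger parallel gripper is mounted at the origin on the work surface. World frame = base frame: x ahead of the robot, y to its left, z up, the work surface at z = 0. Lengths are in m, angles in rad, forces in N, time in s.
With the tool pointing down it reaches from about 0.25 to 0.775 m from the base axis. Payload 8.9 kg.
Tool frame: the origin (TCP) lies midway between the tips of the shut fingers; the grasp point (between the pads) lies 19 mm behind it; z points along the fingers, y is the direction in which the jaws open and shut (so a half turn about z gives the same grasp; the last joint's range is limited). The gripper opens to 85 mm and grips with 20 to 120 N. Pads are 22 mm wide; open, the fingers measure 114 mm over their backs; the gripper's body (76 mm by 85 mm) begins 54 mm behind the grasp point. The pads swing forward as they close: fully open they stand 13 mm farther back than shut.
Start: joints at [-1.317, 0.291, -0.153, 1.127, 0, 1.431], TCP at [0.201, -0.485, 0.231] pointing down, gripper open.
Joint ranges: [-2.52, 2.52], [-0.91, 1.74], [-1.3, 1.37], [-1.96, 2.02], [-1.52, 1.47], [-3.14, 3.14]. Speed limits (rad/s): [2.22, 2.22, 2.79, 3.14, 3.14, 3.14].

## Interface

Orientations are given as a rotation vector (axis times angle).
In Python, from cell import manip gives the robot as it stands.
- The arm moves only by the tool send_rows, never from a script. Its argument "motion" is a list of rows, each a list of 5 numbers: the opening, from -1 (shut) to 1 (fully open), then the shift along the tool's x, y, z in mm, then the turn about the tool's z in degrees. In form: [[jaw, dx, dy, dz, turn], ...]. A call has 1 to 12 rows; each row is the pose to reach, as a shift and turn from the pose measured when the call began, along the tool's axes at that moment; what a row does not reach only later rows make up. A row lasts 1/10 s, in which the tool goes at most 50 mm and 8.59 degrees, less where a joint would pass 70% of its speed; a pose out of reach is approached as far as the arm can. A call with a gripper value outside its range is refused whole. The fingers move at their own pace and stop on an object; the grip force is fixed at half the most. Time passes only in rows, so rows that repeat a pose let the fingers close. It gives the time, the measured TCP pose, the force and the opening at its end, in the units of the state.
- manip.observe(): the state, without advancing time (a new reading comes with each control period).
- manip.read_camera(name): name is "side" or "top"; returns the picture (480x640x3 uint8, blue, green, red); there is no depth.
- manip.camera_model(name): a dict with "fx", "fy", "cx", "cy" (pixels), "dist" ([k1, k2, p1, p2, k3] as OpenCV has them; the pictures are not rectified), "eye" and "rotation" of the camera in the world. Camera axes: x right, y up, looking along -z (the intrinsics and any distortion apply to the point x, -y, -z); pixel columns grow to the right and rows downward; lengths in m; the calibration is good to about 2 mm. A picture is of the moment at which its call begins. camera_model takes no time and is no camera call.
- manip.finish_job(): hands the job in, once; it reports no verdict.
The state is a dict: "t": time; "joints": joint angles; "joint_velocities": joint speeds; "tau": joint torques, N m; "position": TCP position; "tcp_rot": TCP orientation; "wrist_force": force on the tool from outside, world axes, zero at the start; "ft_torque": the same for the moment, N m; "width": opening from 0.0 (shut) to 1.0 (fully open).
Only numpy, scipy, OpenCV 4.12 (cv2) and the standard library are available. Lean on these libraries where they do the work, as an engineer would, in place of code of your own. Each camera call takes 0.05 s, during which the arm holds its last target.

## Task

Draw the orange inspection lamp out of its leaning holster and turn it so that it points straight down, lens lowermost, over the middle of the small yellow ring painted on the brake disc, with the lens about 10 cm above the disc's braking face. Finish while still holding the lamp steady there in the air: do not put it down or let it go. Never let the lamp touch the disc, and leave the socket, the red-capped jar and the brake pad where they are.

Things in the scene. Friction and masses are not known exactly. Their poses are not given: they have to be found in the camera images.
- lamp_mid (a point): Middle of the inspection lamp, on its axis: a straight round stick 28 mm in diameter, 175 mm long, about 0.16 kg. The 70 mm at the lens end are bare aluminium and heavier (centre of mass about 60 mm from the lens), the rest orange plastic with thin black bands. z axis along the stick from lens to tail. It starts lens first in the holster, leaning about 0.7 rad from vertical
- lamp_lens (a point): Centre of the lamp's lens (white disc, the end that is inside the holster at the start); z axis from lens to tail
- lamp_tail (a point): Centre of the lamp's tail end, 175 mm from the lens; z axis from lens to tail. At the start about 95 mm of the tail stand out of the holster's mouth
- holster_mouth (a point): Centre of the mouth of the holster's tube, 95 mm above the bench. Holster fixed: yellow base plate 130 x 90 x 12 mm with a black square tube (outside 44, inside 32 mm, 79 mm deep; the lamp is loose in it) that leans 0.7 rad from vertical towards the holster's own -x. Axes of the holster: z up, y level and across the lean
- disc: Brake disc lying flat, fixed: a bright steel ring 256 mm in diameter with its braking face 24 mm above the bench, and a dark raised hub 140 mm in diameter in the middle, top 46 mm above the bench. Origin at the centre of its underside, z up; the yellow ring lies on its +x side
- mark (a point): Middle of the yellow painted ring (40 mm outside diameter, flat) on the disc's braking face, 99 mm from the disc's axis, at the height of that face
- socket_mid (a point): Middle of a loose dark steel socket with a blue band, standing upright, 34 mm in diameter and 78 mm tall. Leave it alone
- jar_mid (a point): Middle of a loose jar with a red cap, standing upright, 56 mm in diameter and 55 mm tall. Leave it alone
- pad_mid (a point): Middle of a loose brake pad lying flat behind the holster, 50 x 110 x 16 mm (110 along its y). Leave it alone
Not all that is in view belongs to the job. There is more than one size of the part that bears lamp_mid; the job needs the largest.

How it is judged:
By the outcome, as a careful person would: the job done as asked, in the order asked, and still so for the second after the job is handed in, while the arm keeps its last pose, push and grip.
It also fails if it takes over 32 s, if anything falls off the work surface, if the arm or the gripper's body presses on something with over 40 N, if the wrist force passes 120 N, or if a joint passes its speed limit or range.

## Working session

There is one attempt and no reset: what is moved stays moved. The work goes in short steps, Python scripts to look and compute and a tool call to move; the robot and the scene stay as the last step left them, time stands still between calls to the robot, and variables do not carry over. Pictures are saved under pics/ and viewed, and the job is handed in when it is done.

Besides the shell and the picture viewer there is one more tool, called after ">>>" by a JSON object that holds its "fn" and its "kwargs". send_rows: Moves the arm, as the interface text tells. Its arguments: {"type":"object","properties":{"motion":{"type":"array","items":{"type":"array","items":{"type":"number"}}}},"required":["motion"]}

```bash
mkdir -p pics; ls; python3 - <<'E'
from cell import manip
import cv2
for n in("side","top"):
    cv2.imwrite(f"pics/{n}0.png",manip.read_camera(n)); print(n,manip.camera_model(n))
print(manip.observe())
E
```

```text
pics
side {'fx': 500.41255657187736, 'fy': 500.41255657187736, 'cx': 317.5433846952073, 'cy': 249.96434329530027, 'dist': array([-0.03334209,  0.        ,  0.        ,  0.        ,  0.        ]), 'eye': array([0.36318661, 0.55071583, 0.76799314]), 'rotation': array([ 0.18026941, -1.04055923, -2.65988703])}
top {'fx': 486.3272897123228, 'fy': 486.3272897123228, 'cx': 310.6840402829613, 'cy': 234.23701928816047, 'dist': array([-0.06995297,  0.        ,  0.        ,  0.        ,  0.        ]), 'eye': array([0.47461364, 0.01768851, 1.03978359]), 'rotation': array([ 0.05411317, -0.08495703, -1.56876496])}
{'t': 0.1, 'joints': array([-1.31730859e+00,  2.91227689e-01, -1.54057908e-01,  1.12669390e+00,
       -4.82040724e-05,  1.43148531e+00]), 'joint_velocities': array([-0.00071217, -0.00032477,  0.00181498, -0.00092601,  0.00029981,
       -0.00143814]), 'tau': array([ 2.49759978e-03, -5.37977779e+01,  3.31917751e+01,  9.34355106e-03,
       -1.41975825e-04,  1.54459383e-05]), 'position': array([ 0.20084013, -0.48463505,  0.23078515]), 'tcp_rot': array([-3.08004144e+00, -6.12817953e-01,  1.81569127e-04]), 'wrist_force': array([ 0.73339107,  0.89754272, -0.08320533]), 'ft_torque': array([ 0.03777804, -0.06941913,  0.0031137 ]), 'width': 1.0039741168988612}
```

```bash
sleep 1
```

```text
(no output)
```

View pics/side0.png

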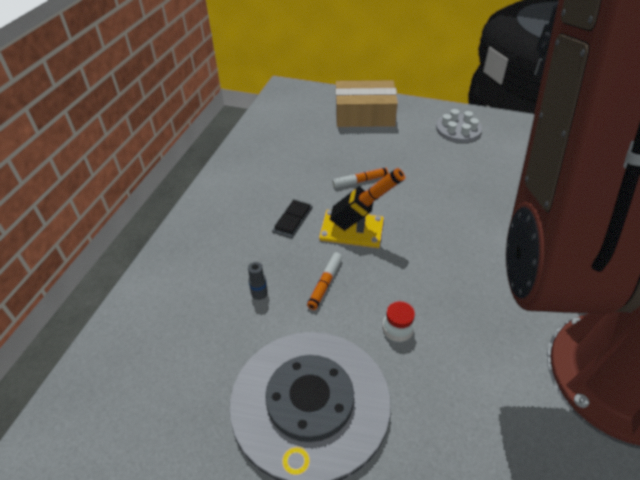

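View pics/top0.png

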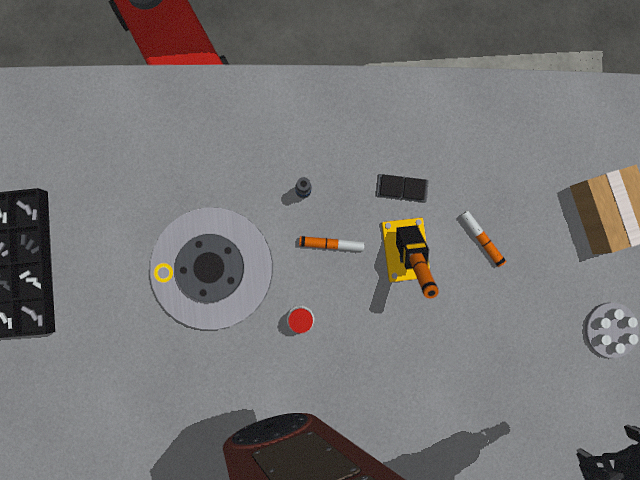

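The orange lamps are at top (331,244), lying; top (482,240), lying; and top about (420,270), in the holster. The task's lamp starts in the holster, so I'm enlarging to confirm that and measure.

```bash
python3 - <<'E'
import cv2
a=cv2.imread("pics/top0.png")[190:310,370:530]; cv2.imwrite("pics/topc.png",cv2.resize(a,None,fx=5,fy=5,interpolation=cv2.INTER_CUBIC))
a=cv2.imread("pics/side0.png")[150:270,300:460]; cv2.imwrite("pics/sidec.png",cv2.resize(a,None,fx=5,fy=5,interpolation=cv2.INTER_CUBIC))
E
```

```text
(no output)
```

View pics/topc.png

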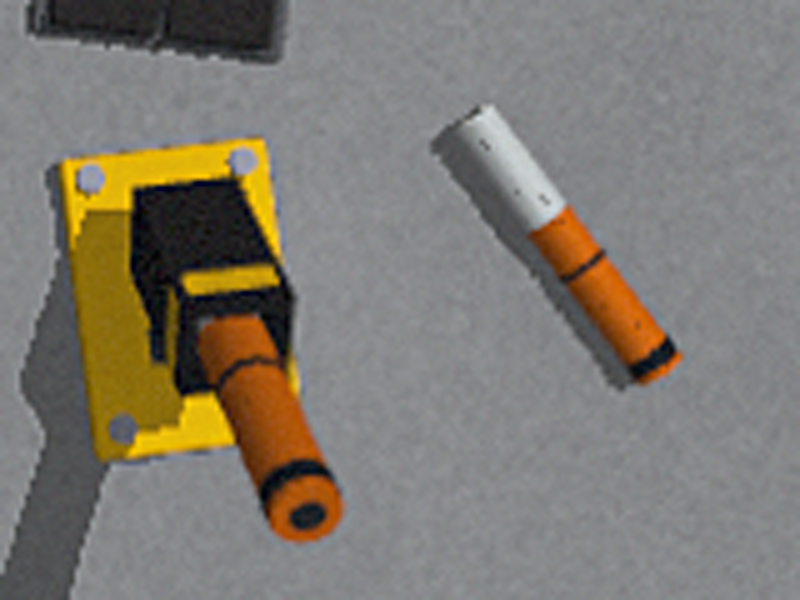

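View pics/sidec.png

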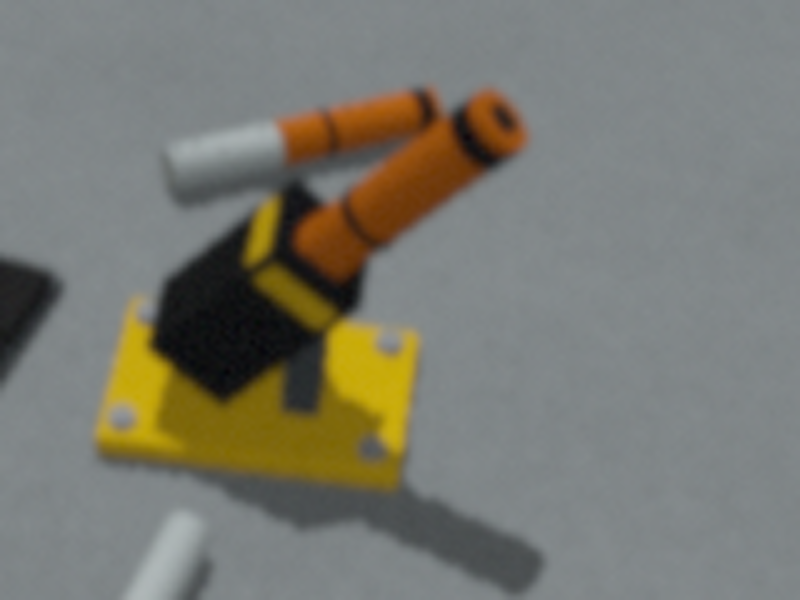

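```bash
cat > h.py <<'E'
import numpy as np, cv2
from scipy.spatial.transform import Rotation as R
from cell import manip
def ray(n,px):
    c=manip.camera_model(n); K=np.array([[c['fx'],0,c['cx']],[0,c['fy'],c['cy']],[0,0,1]])
    u=cv2.undistortPoints(np.array([[px]],float),K,c['dist'])[0,0]
    d=R.from_rotvec(c['rotation']).apply([u[0],-u[1],-1]); return c['eye'],d/np.linalg.norm(d)
def tri(ps):
    A=np.zeros((3,3));b=np.zeros(3);
    for n,p in ps:
        e,d=ray(n,p);M=np.eye(3)-np.outer(d,d);A+=M;b+=M@e
    X=np.linalg.solve(A,b); return X,[np.linalg.norm((np.eye(3)-np.outer(ray(n,p)[1],ray(n,p)[1]))@(X-ray(n,p)[0])) for n,p in ps]
def atz(n,p,z):
    e,d=ray(n,p); return e+d*(z-e[2])/d[2]
def proj(n,X):
    c=manip.camera_model(n); K=np.array([[c['fx'],0,c['cx']],[0,c['fy'],c['cy']],[0,0,1]])
    v=R.from_rotvec(c['rotation']).inv().apply(np.atleast_2d(X)-c['eye']); v=v*[1,-1,-1]
    return cv2.projectPoints(v,np.zeros(3),np.zeros(3),K,c['dist'])[0][:,0]
E
python3 - <<'E'
from h import *
np.set_printoptions(precision=4,suppress=True)
T=lambda x,y:(370+x/5,190+y/5); S=lambda x,y:(300+x/5,150+y/5)
tail,r=tri([("top",T(309,515)),("side",S(503,117))]);print("tail",tail,r)
# axis dir by planes
e,d1=ray("top",T(309,515));_,d2=ray("top",T(249,365));n1=np.cross(d1,d2)
e,d3=ray("side",S(503,117));_,d4=ray("side",S(355,222));n2=np.cross(d3,d4)
a=np.cross(n1,n2);a/=np.linalg.norm(a);a*=np.sign(a[2]);print("axis",a,np.arccos(a[2]),np.degrees(np.arctan2(a[1],a[0])))
for p in[(65,160),(265,140),(103,460)]: print(atz("top",T(*p),.012))
for p in[(97,450),(395,488),(420,332),(132,298)]: print('s',atz("side",S(*p),.012))
for n,p in[("top",(163.5,272.5)),("side",(296,461))]: print("mark",atz(n,p,.024))
print("disc",atz("top",(211,268.5),.024))
o=manip.observe();print(R.from_rotvec(o['tcp_rot']).as_matrix())
E
```

```text
tail [ 0.4473 -0.2183  0.1639] [np.float64(0.0012195008384078294), np.float64(0.0012195008384078823)]
axis [-0.6473 -0.0556  0.7602] 0.7071979751194774 -175.09061972748484
[ 0.5924 -0.157   0.012 ]
[ 0.6013 -0.2436  0.012 ]
[ 0.4647 -0.1716  0.012 ]
s [ 0.59   -0.1433  0.012 ]
s [ 0.4656 -0.1579  0.012 ]
s [ 0.4758 -0.2528  0.012 ]
s [ 0.6032 -0.2376  0.012 ]
mark [0.4842 0.3046 0.024 ]
mark [0.4847 0.307  0.024 ]
disc [0.4928 0.2054 0.024 ]
[[ 0.9238  0.3828 -0.0003]
 [ 0.3828 -0.9238  0.0011]
 [ 0.0001 -0.0012 -1.    ]]
```

The lamp in the holster is visibly the thickest and the only one in the holster, so it's the one. The tail is at about (0.447,-0.218,0.164) and leans toward azimuth about -174°. The tool can't tilt, so I'll grip across the lean and pivot the lamp in the jaws against the holster rim. First I move above the tail.

>>> {"fn": "send_rows", "kwargs": {"motion": [[1, 30, -13, 0, 4], [1, 70, -30, 0, 8], [1, 115, -49, 0, 12.5], [1, 160, -68, 0, 16.5], [1, 205, -87, 0, 16.5], [1, 250, -106, 0, 16.5], [1, 290, -123, 0, 16.5], [1, 325, -137, 0, 16.5], [1, 347, -147, 0, 16.5], [1, 347, -147, 0, 16.5], [1, 347, -147, 0, 16.5], [1, 347, -147, 0, 16.5]]}}

```text
t: 1.3
position: [0.4645, -0.2165, 0.2308]
tcp_rot: [-3.136, -0.163, 0.001]
wrist_force: [0.0, 0.3, 0.1]
width: 1.002
```

>>> {"fn": "send_rows", "kwargs": {"motion": [[1, 0, 0, 20, 0], [1, 0, 0, 45, 0], [1, 0, 0, 70, 0], [1, 0, 0, 90, 0], [1, 0, 0, 102, 0], [1, 0, 0, 105, 0], [1, 0, 0, 105, 0]]}}

```text
t: 2.0
position: [0.4643, -0.2168, 0.1261]
tcp_rot: [-3.136, -0.162, 0.001]
wrist_force: [-0.3, 1.1, 0.4]
width: 1.003
```

```bash
cat > snap.py <<'E'
import sys
from h import *
k=sys.argv[1]
for n,c in zip(("top","side"),sys.argv[2:]):
    x,y,w,hh=map(int,c.split(','))
    a=manip.read_camera(n)[y:y+hh,x:x+w]; cv2.imwrite(f"pics/{n}{k}.png",cv2.resize(a,None,fx=4,fy=4,interpolation=cv2.INTER_CUBIC))
o=manip.observe();print(o['t'],o['position'],o['wrist_force'],o['width'])
E
python3 snap.py 1 360,180,160,140 290,110,180,150
```

```text
2.1 [ 0.46493927 -0.21695667  0.12675689] [ 0.28805371 -0.17349277  0.26986452] 0.9958878828405759
```

View pics/top1.png

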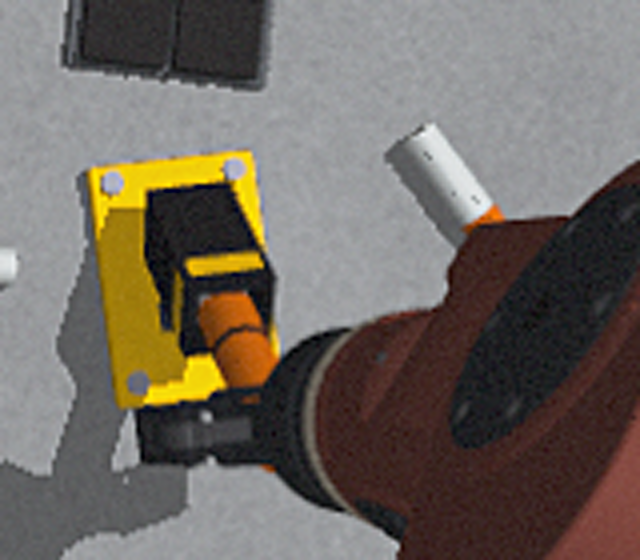

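View pics/side1.png

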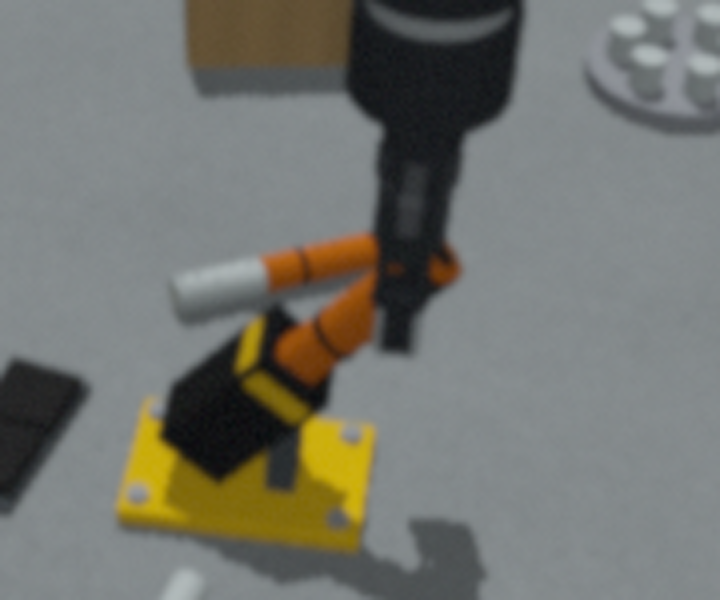

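The fingers straddle the lamp about 3 cm from its tail (side crop finger ≈(397,300)). Closing now.

>>> {"fn": "send_rows", "kwargs": {"motion": [[-1, 0, 0, 0, 0], [-1, 0, 0, 0, 0], [-1, 0, 0, 0, 0], [-1, 0, 0, 0, 0], [-1, 0, 0, 0, 0], [-1, 0, 0, 0, 0], [-1, 0, 0, 0, 0], [-1, 0, 0, 0, 0]]}}

```text
t: 2.9
position: [0.4648, -0.2164, 0.127]
tcp_rot: [-3.136, -0.164, -0.0]
wrist_force: [-1.7, 2.7, 5.1]
width: 0.315
```

>>> {"fn": "send_rows", "kwargs": {"motion": [[-1, -4, 0, -5, 0], [-1, -10, 0, -12, 0], [-1, -17, 0, -20, 0], [-1, -24, 0, -28.5, 0], [-1, -31, 0, -37, 0], [-1, -38, 0, -45, 0], [-1, -42, 0, -50, 0], [-1, -42, 0, -50, 0]]}}

```text
t: 3.7
position: [0.4227, -0.2212, 0.1777]
tcp_rot: [-3.137, -0.163, -0.001]
wrist_force: [0.5, 0.0, -2.0]
width: 0.31
```

```bash
python3 snap.py 2 360,180,160,140 290,110,180,150
```

```text
3.8 [ 0.42292861 -0.22092371  0.17689059] [-0.2480644  -0.23676972 -0.59480241] 0.3116505401030746
```

View pics/side2.png

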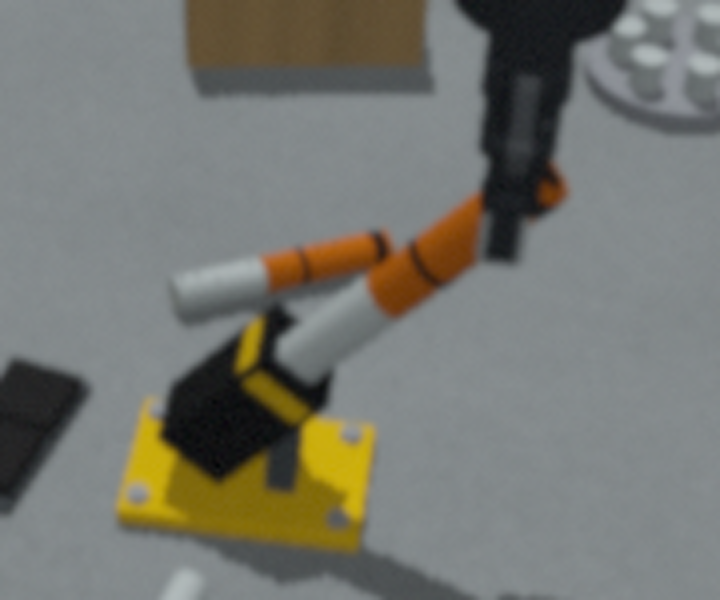

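View pics/top2.png

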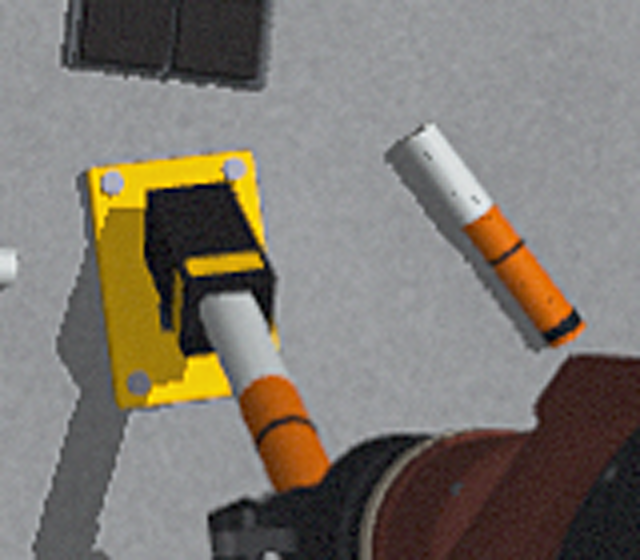

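The lens end is still about 15 mm inside the mouth. Next I pivot the lamp about the rim, first half.

>>> {"fn": "send_rows", "kwargs": {"motion": [[-1, 5, 0, -5, 0], [-1, 11, 0, -10, 0], [-1, 17, 0, -15.5, 0], [-1, 24, 0, -20, 0], [-1, 31, 0, -24.5, 0], [-1, 37, 0, -28, 0], [-1, 37, 0, -28, 0]]}}

```text
t: 4.5
position: [0.4609, -0.2167, 0.2053]
tcp_rot: [-3.135, -0.165, -0.002]
wrist_force: [-2.4, 3.8, -1.4]
width: 0.313
```

```bash
python3 snap.py 3 360,180,160,140 290,110,180,150
```

```text
4.6 [ 0.46034009 -0.21676535  0.20510209] [-0.09854247  5.14482616 -1.45176326] 0.31001264794780214
```

View pics/side3.png

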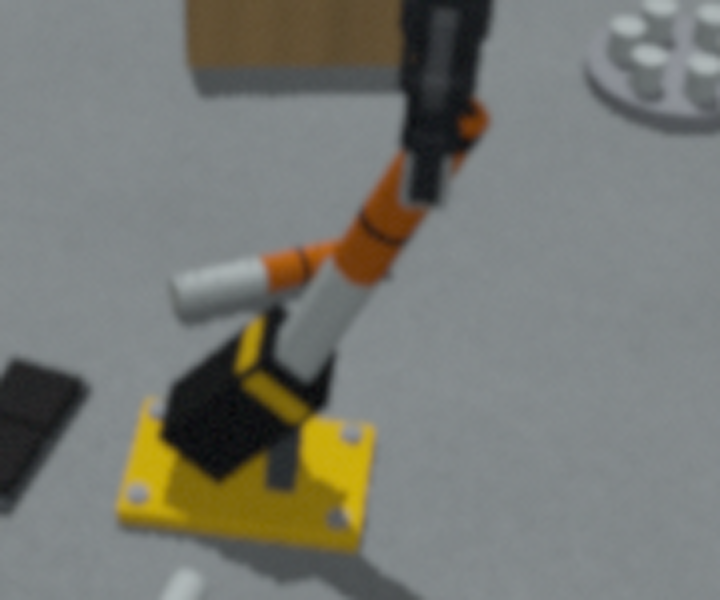

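View pics/top3.png

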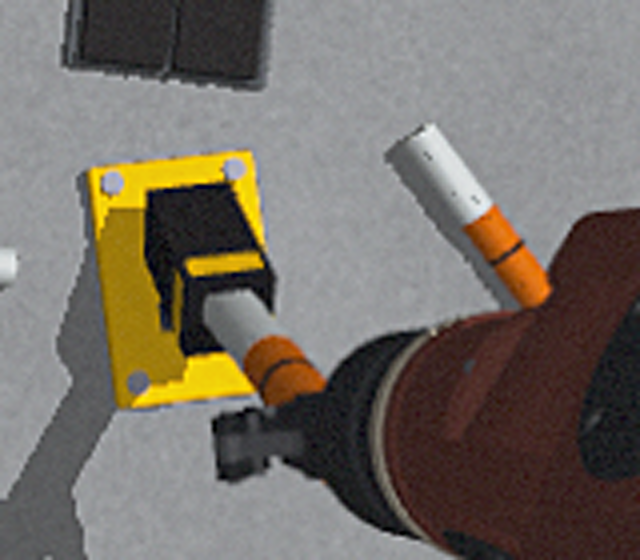

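>>> {"fn": "send_rows", "kwargs": {"motion": [[-1, 7, -1, -3, 0], [-1, 14, -1, -6, 0], [-1, 21, -1, -8.5, 0], [-1, 29, -1, -11, 0], [-1, 37, -1, -12.5, 0], [-1, 44, -1, -13.5, 0], [-1, 49, -1, -14, 0], [-1, 49, -1, -14, 0]]}}

```text
t: 5.4
position: [0.5095, -0.2108, 0.2192]
tcp_rot: [-3.136, -0.165, -0.002]
wrist_force: [-3.3, -0.0, 1.1]
width: 0.312
```

```bash
python3 snap.py 4 360,180,160,140 290,70,180,150
```

```text
5.5 [ 0.50914148 -0.21082832  0.21921441] [-3.5527575   0.30863499  0.90944703] 0.30625006933486243
```

View pics/side4.png

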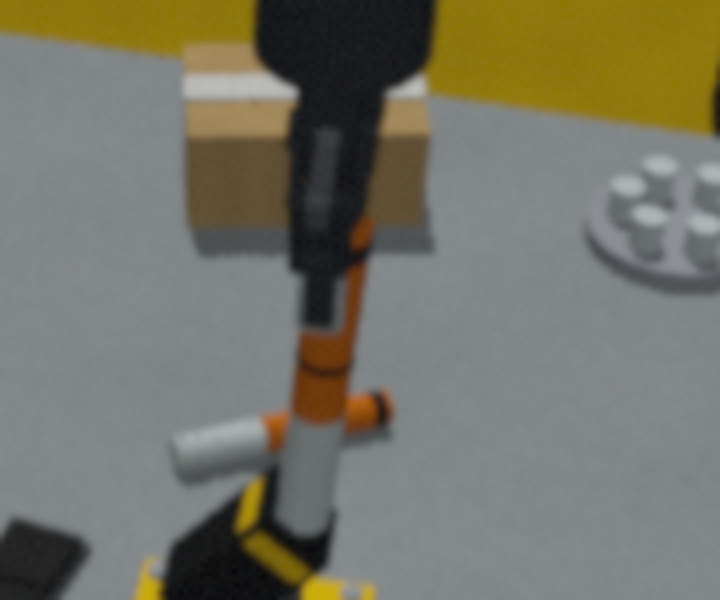

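View pics/top4.png

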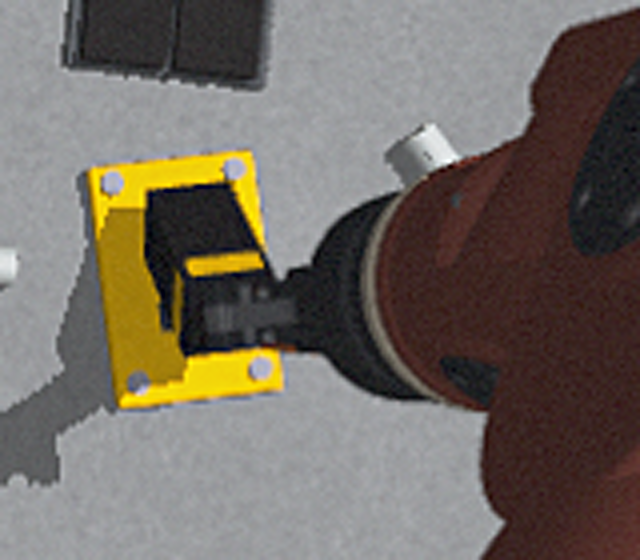

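```bash
cat > tilt.py <<'E'
from h import *
def tilt(pts,ox,oy):
    o=manip.observe(); M=R.from_rotvec(o['tcp_rot']).as_matrix(); n=M[:,1];P=o['position']; out=[]
    for (x,y) in pts:
        e,d=ray("side",(ox+x/4,oy+y/4)); X=e+d*(n@(P-e))/(n@d); out.append([(X-P)@M[:,0]*1000,X[2]*1000])
    out=np.array(out); p=np.polyfit(out[:,1],out[:,0],1); print(out.round(1),"tilt deg",np.degrees(np.arctan(p[0])), "x at grasp z",np.polyval(p,1000*P[2]+19), 'M',M[:,0],M[:,2])
E
python3 -c "
from tilt import *
tilt([(304,520),(315,420),(325,365)],290,70)"
```

```text
[[  1.   86.8]
 [ -0.6 151.7]
 [ -3.3 185.2]] tilt deg -2.3550137212787052 x at grasp z -4.95712637289528 M [0.99450594 0.10466342 0.00186928] [ 0.00173105  0.00141156 -0.99999751]
```

```bash
python3 - <<'E'
from tilt import *
im=cv2.imread("pics/side4.png").astype(int)
for y in range(340,520,12):
    r=im[y,230:400]; 
    print(y,[tuple(v) for v in r[::10]]) if y in(340,484) else None
def edges(im,y,xl,xr):
    g=np.abs(np.diff(cv2.GaussianBlur(im[y-3:y+4].mean(0),(1,5),0),n=1,axis=0)).sum(1)
    return xl+np.argmax(g[xl:xl+35]), xr-17+np.argmax(g[xr-17:xr+18])
for y in range(340,520,12):
    t=(y-370)/150; print(y,edges(im,y,int(280-20*t),int(351-21*t)))
E
```

```text
340 [(np.int64(133), np.int64(132), np.int64(126)), (np.int64(136), np.int64(135), np.int64(129)), (np.int64(137), np.int64(135), np.int64(129)), (np.int64(137), np.int64(135), np.int64(129)), (np.int64(137), np.int64(135), np.int64(129)), (np.int64(138), np.int64(137), np.int64(130)), (np.int64(135), np.int64(133), np.int64(129)), (np.int64(63), np.int64(78), np.int64(108)), (np.int64(21), np.int64(57), np.int64(107)), (np.int64(24), np.int64(61), np.int64(109)), (np.int64(28), np.int64(61), np.int64(111)), (np.int64(18), np.int64(57), np.int64(110)), (np.int64(33), np.int64(63), np.int64(108)), (np.int64(123), np.int64(123), np.int64(124)), (np.int64(137), np.int64(136), np.int64(129)), (np.int64(135), np.int64(134), np.int64(128)), (np.int64(136), np.int64(134), np.int64(129))]
484 [(np.int64(135), np.int64(134), np.int64(127)), (np.int64(124), np.int64(123), np.int64(118)), (np.int64(81), np.int64(129), np.int64(147)), (np.int64(29), np.int64(112), np.int64(134)), (np.int64(28), np.int64(29), np.int64(29)), (np.int64(78), np.int64(78), np.int64(72)), (np.int64(105), np.int64(105)
[... 311 characters left out ...]
0), np.int64(138), np.int64(131)), (np.int64(138), np.int64(136), np.int64(131)), (np.int64(140), np.int64(137), np.int64(131)), (np.int64(139), np.int64(136), np.int64(130))]
340 (np.int64(297), np.int64(354))
352 (np.int64(297), np.int64(353))
364 (np.int64(297), np.int64(353))
376 (np.int64(293), np.int64(349))
388 (np.int64(293), np.int64(348))
400 (np.int64(290), np.int64(345))
412 (np.int64(290), np.int64(346))
424 (np.int64(285), np.int64(345))
436 (np.int64(281), np.int64(341))
448 (np.int64(269), np.int64(350))
460 (np.int64(280), np.int64(338))
472 (np.int64(277), np.int64(337))
484 (np.int64(277), np.int64(335))
496 (np.int64(263), np.int64(333))
508 (np.int64(273), np.int64(336))
```

```bash
python3 - <<'E'
import cv2
a=cv2.imread("pics/side4.png")[210:560,200:420]; cv2.imwrite("pics/z4.png",cv2.resize(a,None,fx=1.7,fy=1.7))
E
```

```text
(no output)
```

View pics/z4.png

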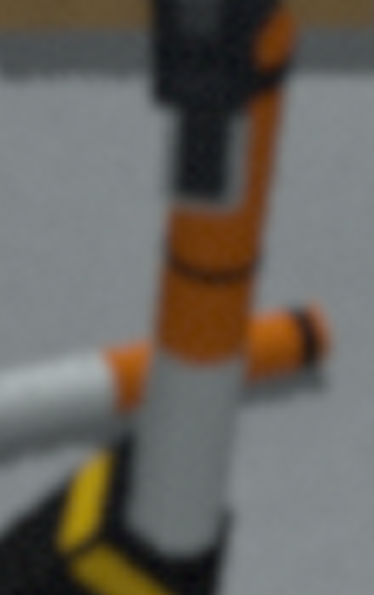

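```bash
python3 -c "
from tilt import *
tilt([(325.5,340),(325,364),(320.5,388),(318,412),(309,460),(306,484)],290,70)
tilt([(373.5,222),(334,504)],290,70)
tilt([(360,215),(304,520)],290,70)"
```

```text
[[ -2.6 199.7]
 [ -3.3 185.8]
 [ -2.  171.4]
 [ -1.8 156.8]
 [  0.8 126.4]
 [  1.4 110.7]] tilt deg -3.014015086407596 x at grasp z -5.440764296534329 M [0.99450594 0.10466342 0.00186928] [ 0.00173105  0.00141156 -0.99999751]
[[-19.7 266.1]
 [-13.5  99.9]] tilt deg -2.1350821800713304 x at grasp z -18.651709338469963 M [0.99450594 0.10466342 0.00186928] [ 0.00173105  0.00141156 -0.99999751]
[[-13.4 269. ]
 [  1.   86.8]] tilt deg -4.5330340754906135 x at grasp z -11.006427547984945 M [0.99450594 0.10466342 0.00186928] [ 0.00173105  0.00141156 -0.99999751]
```

The lamp is nearly vertical, with about 2.5–3° left. I'll push 7 mm further, back off and lift clear.

>>> {"fn": "send_rows", "kwargs": {"motion": [[-1, 3, 0, 0, 0], [-1, 7, 0, 0, 0], [-1, 7, 0, 0, 0], [-1, 1, 0, -3, 0], [-1, -6, 0, -10, 0], [-1, -9, 0, -25, 0], [-1, -10, 0, -45, 0], [-1, -10, 0, -60, 0], [-1, -10, 0, -60, 0]]}}

```text
t: 6.4
position: [0.5001, -0.2129, 0.282]
tcp_rot: [3.136, 0.164, 0.01]
wrist_force: [0.0, 0.7, -1.0]
width: 0.314
```

```bash
python3 snap.py 5 360,180,160,140 290,50,180,150
```

```text
6.5 [ 0.49915272 -0.21222446  0.27942369] [ 0.2114932   1.26927096 -1.90828947] 0.31084446235864766
```

View pics/side5.png

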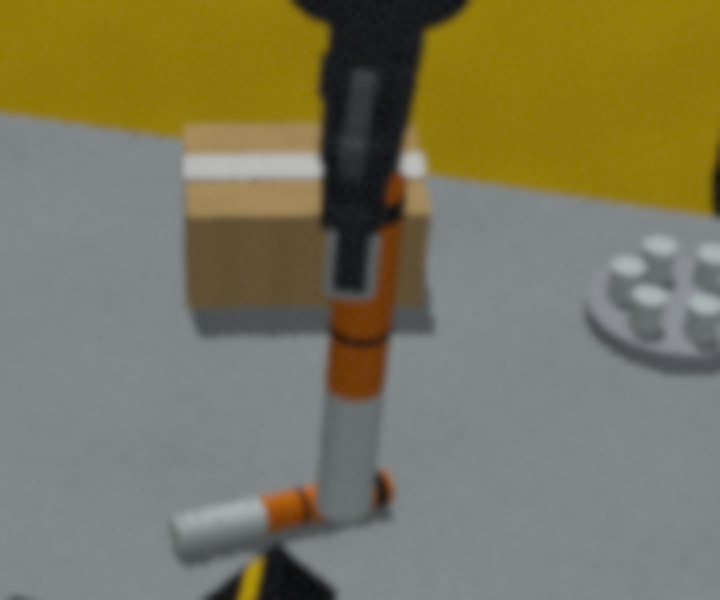

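```bash
python3 -c "
from tilt import *
tilt([(347,500),(351,450),(355,400),(361,340)],290,50)
tilt([(403.5,185),(376,495)],290,50)"
```

```text
[[ -6.2 153.7]
 [ -5.9 183.8]
 [ -5.6 212.5]
 [ -5.8 245.5]] tilt deg 0.32418189816740367 x at grasp z -5.316778190811274 M [0.99453315 0.10437687 0.00304692] [ 2.97854621e-03  8.10921780e-04 -9.99995235e-01]
[[-17.6 324.6]
 [-19.9 158.8]] tilt deg 0.8149057521222184 x at grasp z -17.94052927382797 M [0.99453315 0.10437687 0.00304692] [ 2.97854621e-03  8.10921780e-04 -9.99995235e-01]
```

The lamp is now vertical within about 1° and free of the holster (lens at side crop ≈(347,518)). Next I carry it over to the mark.

>>> {"fn": "send_rows", "kwargs": {"motion": [[-1, 1, -10, 0, 0], [-1, 2, -28, 0, 0], [-1, 5, -55, 0, 0], [-1, 8, -87, 0, 0], [-1, 10, -119, 0, 0], [-1, 13, -151, 0, 0], [-1, 16, -183, 0, 0], [-1, 19, -215, 0, 0], [-1, 22, -247, 0, 0], [-1, 24, -275, 0, 0], [-1, 25, -290, 0, 0], [-1, 25, -290, 0, 0]]}}

```text
t: 7.7
position: [0.4925, 0.0817, 0.2792]
tcp_rot: [-3.136, -0.17, -0.003]
wrist_force: [-0.4, -0.9, -2.3]
width: 0.313
```

>>> {"fn": "send_rows", "kwargs": {"motion": [[-1, 1, -10, 0, 0], [-1, 3, -28, 0, 0], [-1, 5, -52, 0, 0], [-1, 7, -82, 0, 0], [-1, 10, -112, 0, 0], [-1, 12, -142, 0, 0], [-1, 15, -172, 0, 0], [-1, 17, -197, 0, 0], [-1, 19, -215, 0, 0], [-1, 20, -225, 0, 0], [-1, 20, -226, 0, 0], [-1, 20, -226, 0, 0]]}}

```text
t: 8.9
position: [0.5098, 0.1822, 0.2795]
tcp_rot: [-3.085, -0.282, 0.006]
wrist_force: [-0.7, 0.3, -1.2]
width: 0.311
```

```bash
python3 snap.py 6 90,190,160,140 200,300,180,180
```

```text
9.0 [0.50969938 0.1822801  0.27955887] [-0.99086486 -0.39072845 -1.28066512] 0.31246950194238543
```

View pics/side6.png

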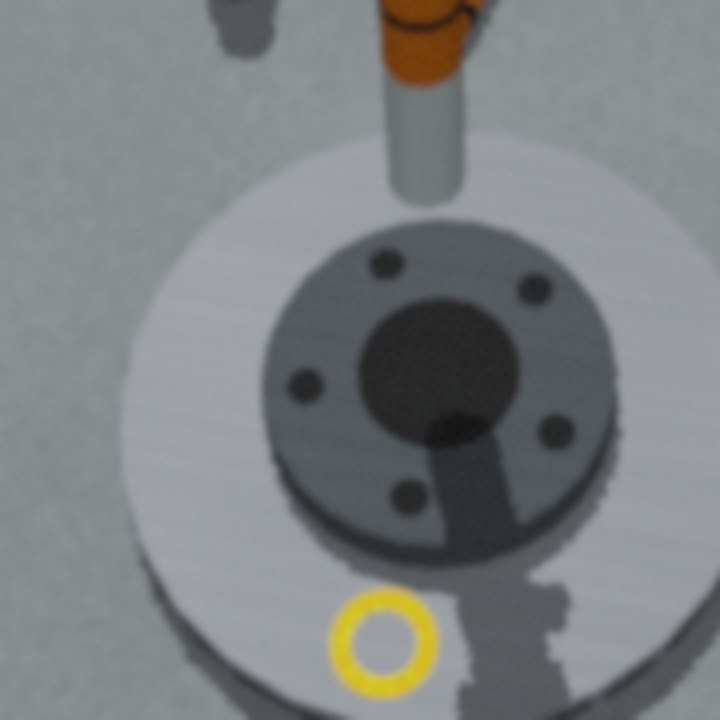

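View pics/top6.png

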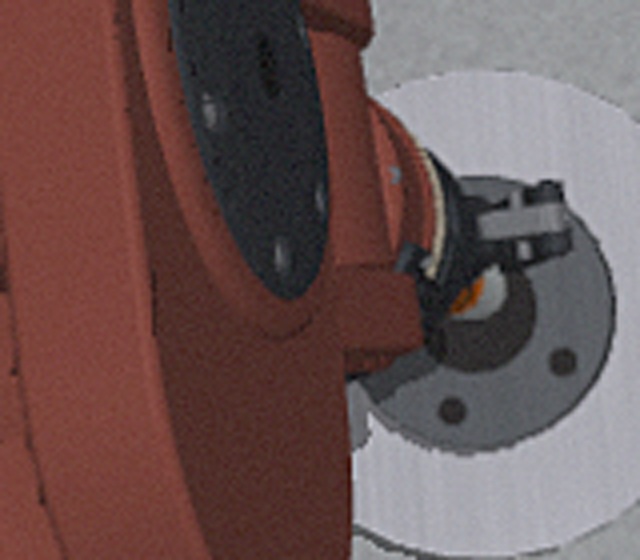

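The second call stopped short and the yaw drifted, so a joint limit is likely.

```bash
python3 -c "
from h import *
o=manip.observe();print(o['t'],o['joints'].round(3),o['position']);print(R.from_rotvec(o['tcp_rot']).as_matrix().round(3))"
```

```text
9.0 [ 0.182  0.297 -0.019  1.255  0.044  3.141] [0.50969938 0.1822801  0.27955887]
[[ 0.983  0.182 -0.008]
 [ 0.182 -0.982  0.043]
 [ 0.    -0.044 -0.999]]
```

Joint 6 is at its limit and the tool has picked up a tilt of about 2.5°. I'll turn away from the limit and check whether the tilt persists.

>>> {"fn": "send_rows", "kwargs": {"motion": [[-1, 0, 0, 0, -6], [-1, 0, 0, 0, -14], [-1, 0, 0, 0, -22], [-1, 0, 0, 0, -30], [-1, 0, 0, 0, -38], [-1, 0, 0, 0, -46], [-1, 0, 0, 0, -54], [-1, 0, 0, 0, -60], [-1, 0, 0, 0, -60]]}}

```text
t: 9.9
position: [0.5096, 0.1822, 0.2796]
tcp_rot: [-2.532, -1.791, -0.029]
wrist_force: [-0.2, -0.3, -1.9]
width: 0.316
```

```bash
python3 -c "
from h import *
o=manip.observe();print(o['t'],o['joints'].round(3),o['position']);print(R.from_rotvec(o['tcp_rot']).as_matrix().round(3))"
```

```text
9.9 [ 0.182  0.297 -0.019  1.255  0.044  2.092] [0.50960233 0.1822318  0.27960883]
[[ 0.333  0.943 -0.008]
 [ 0.942 -0.333  0.043]
 [ 0.038 -0.021 -0.999]]
```

The tilt persists and later calls will inherit it. To undo it I'll go round to the opposite joint 6 limit, where the mirrored conflict should tilt the tool back. There is enough time for this.

>>> {"fn": "send_rows", "kwargs": {"motion": [[-1, 0, 0, 0, -6], [-1, 0, 0, 0, -14], [-1, 0, 0, 0, -22], [-1, 0, 0, 0, -30], [-1, 0, 0, 0, -38], [-1, 0, 0, 0, -46], [-1, 0, 0, 0, -54], [-1, 0, 0, 0, -62], [-1, 0, 0, 0, -70], [-1, 0, 0, 0, -78], [-1, 0, 0, 0, -86], [-1, 0, 0, 0, -94]]}}

```text
t: 11.1
position: [0.5095, 0.1822, 0.2796]
tcp_rot: [-0.417, -3.1, -0.066]
wrist_force: [-0.7, 0.8, -1.6]
width: 0.313
```

>>> {"fn": "send_rows", "kwargs": {"motion": [[-1, 0, 0, 0, -8], [-1, 0, 0, 0, -16], [-1, 0, 0, 0, -24], [-1, 0, 0, 0, -32], [-1, 0, 0, 0, -40], [-1, 0, 0, 0, -48], [-1, 0, 0, 0, -56], [-1, 0, 0, 0, -64], [-1, 0, 0, 0, -72], [-1, 0, 0, 0, -80], [-1, 0, 0, 0, -88], [-1, 0, 0, 0, -96]]}}

```text
t: 12.3
position: [0.5095, 0.1821, 0.2796]
tcp_rot: [-2.021, 2.375, 0.059]
wrist_force: [1.0, -0.1, -1.7]
width: 0.314
```

>>> {"fn": "send_rows", "kwargs": {"motion": [[-1, 0, 0, 0, -8], [-1, 0, 0, 0, -16], [-1, 0, 0, 0, -24], [-1, 0, 0, 0, -32], [-1, 0, 0, 0, -40], [-1, 0, 0, 0, -48], [-1, 0, 0, 0, -56], [-1, 0, 0, 0, -64], [-1, 0, 0, 0, -72], [-1, 0, 0, 0, -80], [-1, 0, 0, 0, -88], [-1, 0, 0, 0, -96]]}}

```text
t: 13.5
position: [0.5094, 0.182, 0.2797]
tcp_rot: [-3.097, 0.084, 0.013]
wrist_force: [-0.5, 0.0, -2.0]
width: 0.313
```

```bash
cat > st.py <<'E'
from h import *
o=manip.observe();print(o['t'],o['joints'].round(3),o['position'].round(4));print(R.from_rotvec(o['tcp_rot']).as_matrix().round(4))
E
python3 st.py
```

```text
13.5 [ 0.181  0.296 -0.019  1.255  0.044 -2.906] [0.5094 0.182  0.2797]
[[ 0.9985 -0.0543 -0.0075]
 [-0.054  -0.9976  0.0432]
 [-0.0098 -0.0427 -0.999 ]]
```

>>> {"fn": "send_rows", "kwargs": {"motion": [[-1, 0, 0, 0, -8], [-1, 0, 10, 0, -16], [-1, 0, 30, 0, -18], [-1, 0, 60, 0, -18], [-1, 0, 60, 0, -18]]}}

```text
t: 14.0
position: [0.4957, 0.1722, 0.2771]
tcp_rot: [-3.124, -0.298, -0.003]
wrist_force: [0.2, -0.2, -2.3]
width: 0.312
```

```bash
python3 st.py
```

```text
14.0 [ 0.193  0.267 -0.065  1.237  0.004 -3.139] [0.4957 0.1722 0.2771]
[[ 0.9819  0.1894  0.0014]
 [ 0.1894 -0.9819  0.004 ]
 [ 0.0021 -0.0037 -1.    ]]
```

The tool is vertical again (0.2°), and joint 6 is now on the good side for going on to the mark.

>>> {"fn": "send_rows", "kwargs": {"motion": [[-1, 1, -6, 0, 0], [-1, 3, -18, 0, 0], [-1, 5, -36, 0, 0], [-1, 8, -56, 0, 0], [-1, 12, -78, 0, 0], [-1, 15, -100, 0, 0], [-1, 18, -118, 5, 0], [-1, 20, -129, 10, 0], [-1, 20, -133, 12, 0], [-1, 20, -133, 12, 0], [-1, 20, -133, 12, 0]]}}

```text
t: 15.1
position: [0.4901, 0.3061, 0.2657]
tcp_rot: [-3.124, -0.298, -0.002]
wrist_force: [-0.5, 0.3, -1.7]
width: 0.31
```

```bash
python3 st.py; python3 snap.py 7 90,190,160,140 200,300,180,180
```

```text
15.1 [ 0.43   0.376  0.059  1.252  0.003 -2.902] [0.4901 0.3061 0.2657]
[[ 0.982   0.1891  0.0012]
 [ 0.1891 -0.982   0.0037]
 [ 0.0019 -0.0034 -1.    ]]
15.2 [0.49033259 0.30598224 0.26594437] [-0.2662408  -0.26313914 -1.09001144] 0.31759163530460716
```

View pics/side7.png

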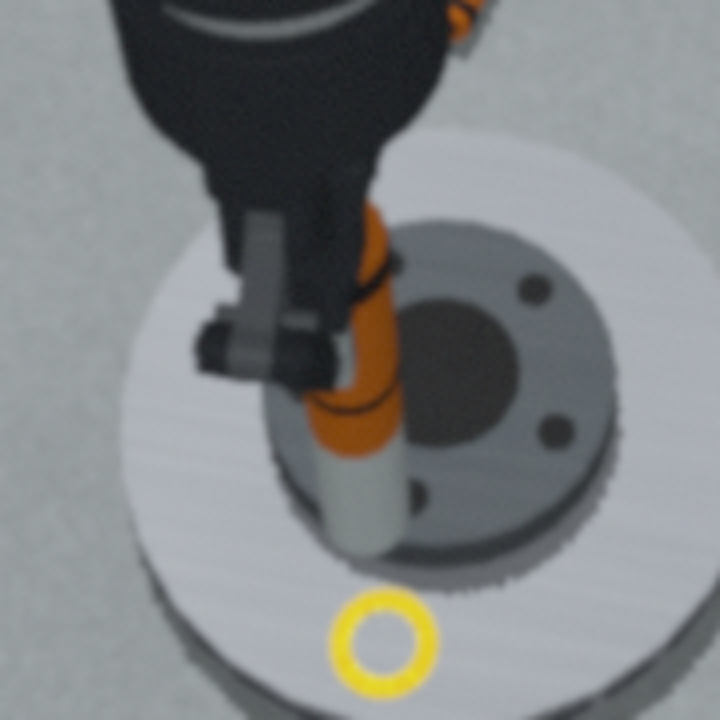

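View pics/top7.png

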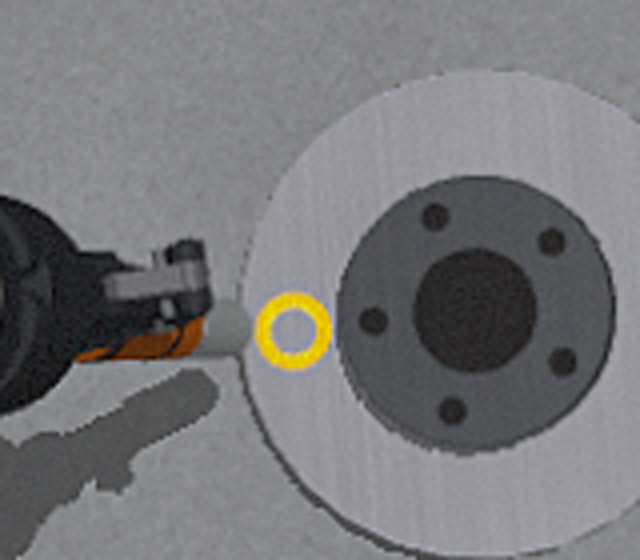

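```bash
python3 - <<'E'
import cv2
a=cv2.imread("pics/side7.png")[190:570,270:430]; cv2.imwrite("pics/s7z.png",cv2.resize(a,None,fx=1.5,fy=1.5))
a=cv2.imread("pics/top7.png")[280:380,60:260]; cv2.imwrite("pics/t7z.png",cv2.resize(a,None,fx=4,fy=4))
E
```

```text
(no output)
```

View pics/s7z.png

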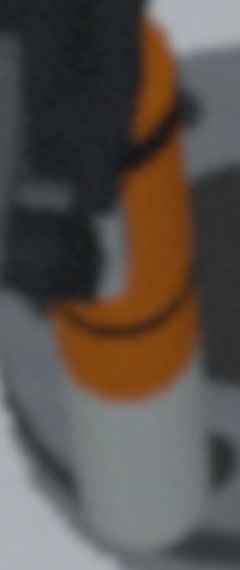

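View pics/t7z.png

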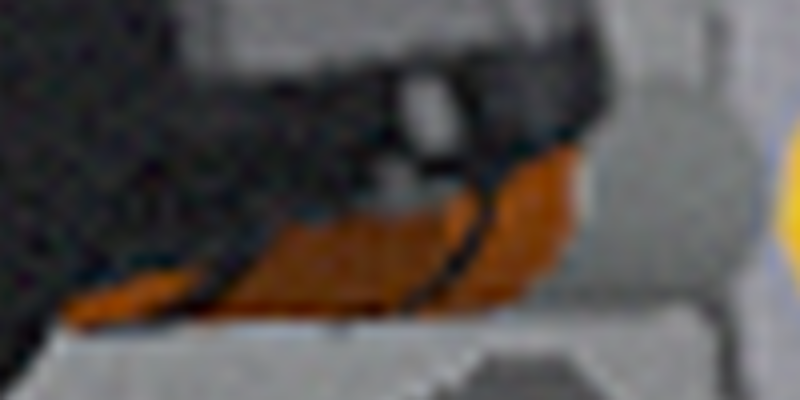

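```bash
cat > fit.py <<'E'
from h import *
from scipy.optimize import least_squares
def fit(sE,tE,sB,tR):
    # sE,tE: silhouette points (full px); sB row of lowest point of the lens end in side; tR col of rightmost in top
    rays=[ray("side",p) for p in sE]+[ray("top",p) for p in tE]
    th=np.linspace(0,2*np.pi,72)
    def f(q,full=False):
        L=q[:3]; a=np.array([q[3],q[4],1]); a/=np.linalg.norm(a); r=[]
        for e,d in rays:
            n=np.cross(d,a); r.append((abs((L-e)@n)/np.linalg.norm(n)-.014)*500)
        u=np.cross(a,[1,0,0]);u/=np.linalg.norm(u);v=np.cross(a,u)
        rim=L+.014*(np.outer(np.cos(th),u)+np.outer(np.sin(th),v))
        if sB: r.append(proj("side",rim)[:,1].max()-sB)
        if tR: r.append(proj("top",rim)[:,0].max()-tR)
        return np.array(r)
    s=least_squares(f,[.4845,.305,.13,0,0],x_scale=[.01,.01,.01,.02,.02])
    J=np.linalg.inv(s.jac.T@s.jac); print("lens",s.x[:3].round(4),"tilt x,y deg",np.degrees(s.x[3:]).round(2),"res px",s.fun.round(2)); print("sd per 0.5px",(np.sqrt(np.diag(J))*.5*[1000,1000,1000,57,57]).round(2))
    return s.x
E
python3 - <<'E'
from fit import *
S=lambda x,y:(200+(270+x/1.5)/4,300+(190+y/1.5)/4)
T=lambda x,y:(90+(60+x/4)/4,190+(280+y/4)/4)
fit([S(192,250),S(200,360),S(205,480),S(58,340),S(70,430),S(80,510)],[T(660,80),T(640,303),T(420,314),T(120,328)],S(140,553)[1],T(757,195)[0])
E
```

```text
lens [0.4847 0.3076 0.1385] tilt x,y deg [-0.53  0.11] res px [-0.14 -0.11 -0.49 -0.15 -0.    0.21 -0.87 -0.18 -0.02  0.11  0.1  -0.19]
sd per 0.5px [0.48 0.61 1.61 0.42 1.43]
```

>>> {"fn": "send_rows", "kwargs": {"motion": [[-1, 0, 0.5, 4, 0], [-1, 0, 1.5, 9, 0], [-1, 0, 1.5, 13, 0], [-1, 0, 1.5, 14.5, 0], [-1, 0, 1.5, 14.5, 0], [-1, 0, 1.5, 14.5, 0], [-1, 0, 1.5, 14.5, 0]]}}

```text
t: 15.9
position: [0.4907, 0.3047, 0.2516]
tcp_rot: [-3.124, -0.297, -0.004]
wrist_force: [0.3, 0.2, -1.8]
width: 0.313
```

```bash
python3 st.py; python3 snap.py 8 90,190,160,140 200,300,180,180; python3 - <<'E'
import cv2
a=cv2.imread("pics/side8.png")[190:600,270:430]; a=cv2.resize(a,None,fx=1.5,fy=1.5)
b=cv2.imread("pics/top8.png")[280:380,60:260]; b=cv2.resize(b,None,fx=2.5,fy=2.5)
import numpy as np
c=np.zeros((max(a.shape[0],b.shape[0]),a.shape[1]+b.shape[1],3),np.uint8); c[:a.shape[0],:a.shape[1]]=a; c[:b.shape[0],a.shape[1]:]=b
print(a.shape,b.shape); cv2.imwrite("pics/c8.png",c)
E
```

```text
15.9 [ 0.427  0.379  0.028  1.216  0.003 -2.904] [0.4907 0.3047 0.2516]
[[ 0.982   0.1887  0.002 ]
 [ 0.1887 -0.982   0.0041]
 [ 0.0027 -0.0037 -1.    ]]
16.0 [0.49072599 0.30465188 0.25159226] [-0.14944724  0.4244522  -2.06619743] 0.31270380503410666
(615, 240, 3) (250, 500, 3)
```

View pics/c8.png

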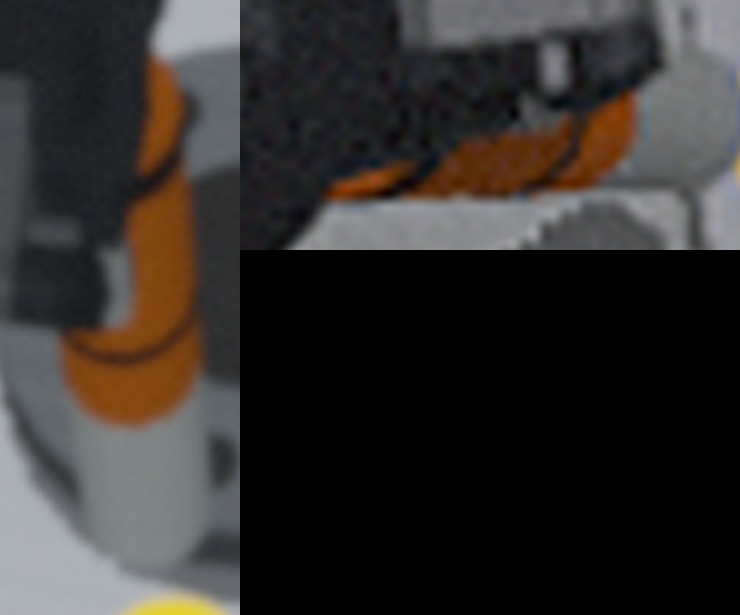

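```bash
python3 - <<'E'
from fit import *
S=lambda x,y:(200+(270+x/1.5)/4,300+(190+y/1.5)/4)
T=lambda x,y:(90+(60+(x-240)/2.5)/4,190+(280+y/2.5)/4)
fit([S(195,270),S(203,380),S(209,490),S(63,360),S(74,450),S(84,530)],[T(695,50),T(660,188),T(520,192),T(340,200)],S(148,574)[1],T(735,125)[0])
E
python3 - <<'E'
from cell import manip
import cv2; cv2.imwrite("pics/topfin.png",manip.read_camera("top")); 
E
```

```text
lens [0.4849 0.3072 0.126 ] tilt x,y deg [-0.22 -0.88] res px [-0.13 -0.06 -0.19 -0.14  0.03  0.17 -0.62 -0.23 -0.14  0.19  0.06 -0.13]
sd per 0.5px [0.48 0.61 1.64 0.37 1.39]
```

View pics/topfin.png

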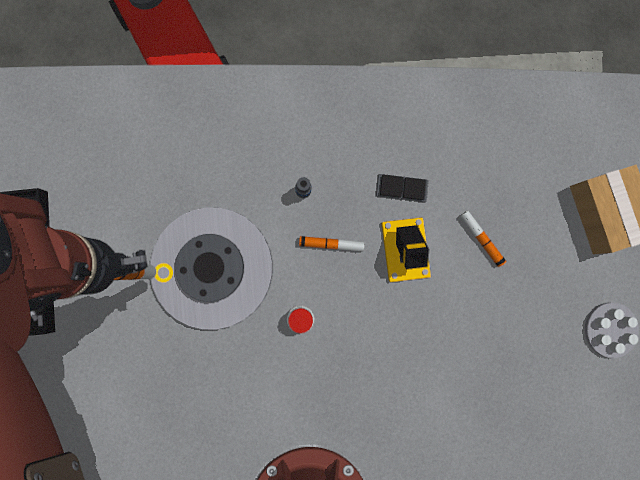

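The lens is within about 2 mm of the mark, 10.2 cm above the face. In the top picture the socket (303,187), jar (300,320), pad (402,187) and spare lamps are where they started. Handing in.

```bash
python3 -c "
from cell import manip
print(manip.finish_job())"
```

```text
the job is handed in; nothing more can be done
None
```

I drew the orange lamp out of its holster and handed the job in at about 16 s, still holding it lens-down over the yellow ring. No verdict was reported.

**How it was done:** I gripped the lamp near its tail, across the lean, and drew it most of the way out. The tool cannot tilt by command, so I turned the lamp upright in the jaws against the holster's rim, then lifted it clear and carried it over.

**Last checks (fit to both cameras):**

| Quantity | Measured | Target |
|---|---|---|
| Lens position (x, y) | (0.485, 0.307) m | mark at (0.4845, 0.3055) m, so about 2 mm off |
| Lens height above braking face | 10.2 cm (±2 mm) | about 10 cm |
| Lamp tilt from vertical | under about 1° | 0° |

- **Tilt accuracy:** the y part of the tilt is only known to about 1.4°.
- **Other objects:** the socket, jar, pad and spare lamps look unmoved in the last top picture.
- **Disc contact:** the lamp was never lowered below the final height, so it did not touch the disc.
- **Mark position:** the two cameras disagreed by about 2 mm in y, so I aimed at the mean.

**What went wrong on the way:** joint 6 ran into its range limit during the carry and tilted the tool by 2.5°. I turned it round to the opposite limit to undo this, which left the tool within 0.3° of vertical.

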